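Close the treadle clamp and feel its gap with a taper gauge

TASK

Press the clamp's spring pedal all the way down to its stop so that its front jaw closes up, and let the pedal go. Then draw the taper gauge out of its wooden block and slide its blade straight down between the two jaws, flat against their faces, until it drags snugly on both without being forced. Finish still holding the gauge by its handle at that depth, and leave the other things on the bench alone.

Things in the scene. Friction and masses are not known exactly. Their poses are not given: they have to be found in the camera images.
- clamp: Treadle clamp, 280 mm long, 120 wide: a dark steel plate bolted to the bench; on it a green head with jaws and pedal floats up to 5 mm either way along x on weak springs (1.2 N/mm), so it centres itself on a blade. Origin on the bench under the plate; x points from pedal to jaws (roughly away from the robot), y along the jaws, z up. The closed gap is 15 to 22 mm from the origin towards +x.
- pedal (a joint): Angle of the hinged spring pedal: 0 up (at rest), 0.35 rad at its bottom stop. The hinge runs along the clamp's y axis, 55 mm from the clamp's origin towards -x and 65 mm above the bench. Pressing takes 10 to 20 N at the pad; the pedal springs back up when let go, the front jaw stays where it was pushed.
- pedal_pad (a point): Middle of the upper face of the pedal's rubber pad (55 mm along the clamp's x by 65 mm along y), 110 mm from the hinge. It is 78 mm above the bench at rest and sinks to about 39 mm as the pedal reaches its stop and 2 mm nearer to the jaws.
- front_jaw: The sliding jaw, nearer to the pedal (green casting with a wood liner, 90 mm long along y). Origin at the middle of its inner top edge, 95 mm above the bench; axes as the clamp's. Starts 9 to 15 mm short of its working place; the pedal's full stroke pushes it there (towards +x), where stiff friction keeps it. The inner edge has a 4 mm lead-in, so the narrowest part of the gap begins about 5 mm below the top.
- back_jaw: The other jaw, set at a place that differs each time, like the front jaw and facing it. Origin at the middle of its inner top edge, 95 mm above the bench; axes as the clamp's. With the pedal stroke done the gap between the jaws is 4 to 7 mm, so the gauge's tip goes about 25 to 65 mm below the jaws' top before it drags.
- rack: Light wooden block, 75 x 75 x 90 mm high, fixed to the bench, with a slot in its top, in which the gauge stands. Origin under its middle, z up; the slot is 13 mm along x, 27 mm along y and 86 mm deep.
- gauge: The taper gauge, 120 g, standing tip down in the block with its handle's shoulder resting on the block's top. Origin at the middle of the blade's tip; z points up from the tip to the handle, x across its thickness, y across its width. Steel blade 80 mm long, 22 mm wide, 2 mm thick at the tip and growing evenly to 9 mm at the handle. Dark wooden handle from 80 to 126 mm above the tip, 18 mm thick (x) and 32 mm wide (y). It drags snugly when pushed in with about 4 to 12 N.
- gauge_grip (a point): Middle of the gauge's handle, 106 mm above the tip, on its axis; grip here across the 18 mm thickness.
- tin: Bystander: loose steel tin, 70 mm across and 75 mm high; origin under its middle. Leave alone.
- tap_wrench: Bystander: loose steel tap wrench, a bar 200 mm long and 10 mm thick along its x with a dark 50 x 26 x 24 mm middle; origin under its middle. Leave alone.
- offcut: Bystander: loose wooden offcut, 100 x 50 x 35 mm; origin under its middle. Leave alone.
Things that resemble listed ones, but are neither listed nor needed, are in the scene too. What is shaped like the gauge but blue or red is not meant.

How it is judged:
On the way, in this order (a step that is already met when the one before it is completed fails the run):
1. the pedal is pressed down to its stop (value of joint pedal above 0.33 rad), for 0.2 s.
2. the pedal is let go and the gauge is drawn out of its block in the fingers (value of joint pedal below 0.1 rad and height (world z) of gauge above 0.092 m and contact force between gauge and the fingers above 2 N), for 0.2 s.
At the end, for the whole second after the job is handed in: The fingers still hold the gauge (over 2 N) and it is at rest; its blade stands upright between the jaws (within 0.12 rad of upright, 0.2 rad of their faces), its tip at least 15 mm below their tops and within 34 mm of their middle, and bears on each jaw with 1 to 20 N (contact force between gauge and the fingers above 2 N and z of gauge in the frame of front_jaw below -0.015 m and y of gauge in the frame of front_jaw between -0.034 and 0.034 m and angle between the z axis of gauge and the z axis of clamp, either way round below 0.12 rad and angle between the x axis of gauge and the x axis of clamp, either way round below 0.2 rad and contact force between gauge and front_jaw between 1 and 20 N and contact force between gauge and back_jaw between 1 and 20 N and linear speed of gauge below 0.01 m/s); the arm keeps its last pose, push and grip.
It fails at once if the gauge is forced: it bears on a jaw with over 35 N (contact force between gauge and front_jaw above 35 N or contact force between gauge and back_jaw above 35 N).
It fails at once if a bystander is moved by over 20 mm (distance of any of tin, tap_wrench, offcut from where it was at the start of the episode above 0.02 m).
It also fails if it takes over 61 s, if anything falls off the work surface, if the arm or the gripper's body presses on something with over 40 N, if the wrist force passes 120 N, or if a joint passes its speed limit or range.

ROBOT

A 7-joint arm with a two-finger parallel gripper is mounted at the origin on the work surface. World frame = base frame: x ahead of the robot, y to its left, z up, the work surface at z = 0. Lengths are in m, angles in rad, forces in N, time in s.
With the tool pointing down it reaches from about 0.4 to 0.9 m from the base axis. Payload 5.6 kg.
Tool frame: the origin (TCP) lies at the very end of the fingers, on their centre line; the grasp point (between the pads) lies r.grip_depth behind it (r.grip_depth is the distance from the TCP to the grasp point, in m); z points along the fingers, y is the line along which they close (so a half turn about z gives the same grasp; the last joint's range is limited). The gripper opens to 92 mm and grips with 3 to 60 N. Pads are 20 mm wide; open, the fingers measure 128 mm over their backs; the gripper's body (75 mm by 189 mm) begins 69 mm behind the grasp point.
Start: joints at [-1.254, 0.468, -0.012, 1.603, 0.006, 1.071, -0.056], TCP at [0.229, 0.608, 0.215] pointing down, gripper open.
Joint ranges: [-2.53, 2.53], [-0.31, 2.02], [-1.57, 1.55], [0.28, 2.44], [-1.29, 4.43], [0.15, 1.84], [-2.92, 2.92]. Speed limits (rad/s): [2.57, 2.57, 3.14, 3.14, 3.14, 3.14, 3.14].

INTERFACE

Orientations are given as a unit quaternion [x, y, z, w].
In Python, from bench import monitor, vision, job, nets, r gives the robot as it stands.
- The arm moves only by the tool move_arm, never from a script. Its argument "series" is a list of rows, each an object of numbers: "dx", "dy", "dz": the shift along the tool's x, y, z in units of 60 mm (1.0 is 60 mm); "ax", "ay", "az": the turn, a rotation vector about the tool's x, y, z in units of 8 degrees (1.0 is 8 degrees). A call has exactly 10 rows; each row shifts and turns the commanded pose from where the row before left it, along the tool's axes as they then stand; what a row does not reach is not made up. A row lasts 1/8 s, in which the tool goes at most 62.5 mm and 10.7 degrees, less where a joint would pass 70% of its speed; a pose out of reach is approached as far as the arm can. A call is refused whole if a number of a shift passes 1 or a number of a turn 1, either way. A call with a gripper value outside its range is refused whole. "grip" is the opening in per cent of the stroke, from 0 (shut) to 100 (fully open), set as the call begins (left out, the last holds). The fingers move at their own pace and stop on an object; the grip force is fixed at half the most. Time passes only in rows, so rows that do not move let the fingers close, or fill a call up. It gives the time, the measured TCP pose, the force, the opening and the grip force at its end, in the units of the state.
- monitor.sense(): the state, without advancing time (a new reading comes with each control period).
- vision.read_camera(name): name is "scene" or "top"; returns a dict with "color" (384x512x3 uint8, blue, green, red), "range_z" (384x512 float32, m along the optical axis (not along the pixel's ray), 0 where there is no reading), "fx", "fy", "cx", "cy" (pixels), "T" (4x4, takes a point from camera to world coordinates). Camera axes: x right, y up, looking along -z (the intrinsics and any distortion apply to the point x, -y, -z); pixel columns grow to the right and rows downward; lengths in m; the calibration is good to about 2 mm. A picture is of the moment at which its call begins.
- job.finish_job(): hands the job in; it is judged then, once.
Trained networks look in a picture, given as the dict that the camera call returned (one of the last four; its "shot" number tells which), for a name from the list of things; names that differ only in an ending like _2 or _b are one class to them, and where a whole thing is asked for, a point or a joint stands for the part that bears it (a point fixed in the world has none). Each returns a list of dicts, best first, with "score" (0 to 1); they miss things now and then, are a little off and sometimes report something else, mostly with a low value. They report only what shows in the picture. A call takes as long as a camera call. They do not tell look-alikes from the thing itself.
- nets.boxes_of(picture, query): "extent" ([centre column, centre row, width, height] as shares, 0 to 1, of the picture: columns of its width, rows of its height, round what is visible of it).
- nets.spot_point(picture, query): "at" ([column, row] as shares, 0 to 1, of the picture: columns of its width, rows of its height: a listed point, or the origin of a listed thing).
The state is a dict: "time_s": time; "q": joint angles; "qd": joint speeds; "joint_efforts": joint torques, N m; "ee_pos": TCP position; "ee_rot": TCP orientation; "contact_force": force on the tool from outside, world axes, zero at the start; "torque": the same for the moment, N m; "width": opening from 0.0 (shut) to 1.0 (fully open); "gripper_force": force on a finger pad.
Only numpy, scipy, OpenCV 4.12 (cv2) and the standard library are available. Lean on these libraries where they do the work, as an engineer would, in place of code of your own. Each camera call takes 0.05 s, during which the arm holds its last target. There are 200 camera calls.

## Working session

There is one attempt and no reset: what is moved stays moved. The work goes in short steps, Python scripts to look and compute and a tool call to move; the robot and the scene stay as the last step left them, time stands still between calls to the robot, and variables do not carry over. Pictures are saved under pics/ and viewed, at most 10 in all, crops included, and the job is handed in when it is done.

Besides the shell and the picture viewer there is one more tool, called after "Emit:" as a command line: name --argument value ..., lists and objects as JSON in quotes. move_arm: Moves the arm, as the interface text tells. Its arguments: {"type":"object","properties":{"series":{"type":"array"},"grip":{"type":"number"}},"required":["series"]}

```bash
mkdir -p pics; cat > h.py <<'E'
import numpy as np, cv2
from bench import monitor, vision, job, nets, r
from scipy.spatial.transform import Rotation as R
def cloud(p):
    z=p["range_z"]; v,u=np.mgrid[:z.shape[0],:z.shape[1]]
    P=np.stack([(u-p["cx"])/p["fx"]*z,-(v-p["cy"])/p["fy"]*z,-z],-1)
    return P@p["T"][:3,:3].T+p["T"][:3,3]
def ray(p,at,h):
    u,v=at[0]*512,at[1]*384
    d=p["T"][:3,:3]@np.array([(u-p["cx"])/p["fx"],-(v-p["cy"])/p["fy"],-1]);o=p["T"][:3,3]
    return o+d*(h-o[2])/d[2]
E
python3 - <<'E'
from h import *
ims=[]
print({k:np.round(v,3) for k,v in monitor.sense().items() if k in("time_s","ee_pos","ee_rot","width")},r.grip_depth)
for c in("scene","top"):
    p=vision.read_camera(c); ims.append(p["color"]); print(c,[k for k in p],p["T"].round(3).tolist(),p["fx"])
    for q,h in [("clamp",0),("pedal_pad",.078),("front_jaw",.095),("back_jaw",.095),("rack",0),("gauge",.01),("gauge_grip",.116),("tin",0),("tap_wrench",0),("offcut",0)]:
        for d in nets.spot_point(p,q)[:3]:
            print(q,round(d["score"],2),np.round(np.array(d["at"])*[512,384]),ray(p,d["at"],h).round(3))
    cv2.imwrite(f"pics/{c}0.png",cv2.resize(p["color"],(800,600)))
    np.save(c+"0.npy",cloud(p))
E
```

```text
{'time_s': np.float64(0.0), 'ee_pos': array([0.229, 0.608, 0.214]), 'ee_rot': array([ 0.179,  0.984, -0.001, -0.   ]), 'width': np.float64(0.997)} 0.0187
scene ['color', 'range_z', 'fx', 'fy', 'cx', 'cy', 'T', 'shot'] [[0.772, -0.404, 0.492, 1.05], [0.636, 0.483, -0.602, -0.615], [0.005, 0.777, 0.629, 0.728], [0.0, 0.0, 0.0, 1.0]] 352.4376915625702
clamp 0.85 [290. 210.] [0.619 0.074 0.   ]
pedal_pad 0.9 [252. 167.] [0.454 0.089 0.078]
front_jaw 0.75 [296. 190.] [0.64  0.064 0.095]
back_jaw 0.74 [294. 184.] [0.621 0.081 0.095]
rack 0.57 [200. 272.] [ 0.579 -0.267  0.   ]
gauge 0.75 [234. 253.] [ 0.609 -0.17   0.01 ]
gauge 0.67 [231. 291.] [ 0.684 -0.263  0.01 ]
gauge 0.65 [136. 306.] [ 0.544 -0.433  0.01 ]
gauge_grip 0.82 [177. 322.] [ 0.707 -0.431  0.116]
gauge_grip 0.79 [263. 311.] [ 0.817 -0.31   0.116]
gauge_grip 0.75 [238. 223.] [ 0.616 -0.158  0.116]
tin 0.8 [171. 250.] [ 0.465 -0.267 -0.   ]
tap_wrench 0.72 [299. 147.] [0.433 0.394 0.   ]
tap_wrench 0.4 [351. 174.] [0.674 0.359 0.   ]
offcut 0.72 [348. 173.] [0.666 0.358 0.   ]
top ['color', 'range_z', 'fx', 'fy', 'cx', 'cy', 'T', 'shot'] [[0.017, 0.985, -0.171, 0.371], [-1.0, 0.017, -0.001, -0.002], [0.002, 0.171, 0.985, 1.172], [0.0, 0.0, 0.0, 1.0]] 370.8679968687871
clamp 0.56 [228. 181.] [0.624 0.079 0.   ]
pedal_pad 0.56 [217. 230.] [0.458 0.103 0.078]
pedal_pad 0.49 [230. 174.] [0.63  0.069 0.078]
front_jaw 0.84 [229. 173.] [0.629 0.07  0.095]
back_jaw 0.65 [231. 167.] [0.646 0.067 0.095]
rack 0.76 [336. 192.] [ 0.595 -0.268  0.   ]
gauge 0.8 [332. 167.] [ 0.675 -0.254  0.01 ]
gauge 0.7 [335. 192.] [ 0.592 -0.263  0.01 ]
gauge 0.63 [391. 209.] [ 0.542 -0.44   0.01 ]
gauge_grip 0.9 [332. 136.] [ 0.742 -0.234  0.116]
gauge_grip 0.85 [376. 177.] [ 0.618 -0.359  0.116]
gauge_grip 0.73 [279. 204.] [ 0.534 -0.078  0.116]
tin 0.88 [332. 232.] [ 0.466 -0.253  0.   ]
tap_wrench 0.58 [130. 234.] [0.447 0.384 0.   ]
offcut 0.66 [141. 167.] [0.665 0.365 0.   ]
```

View pics/scene0.png

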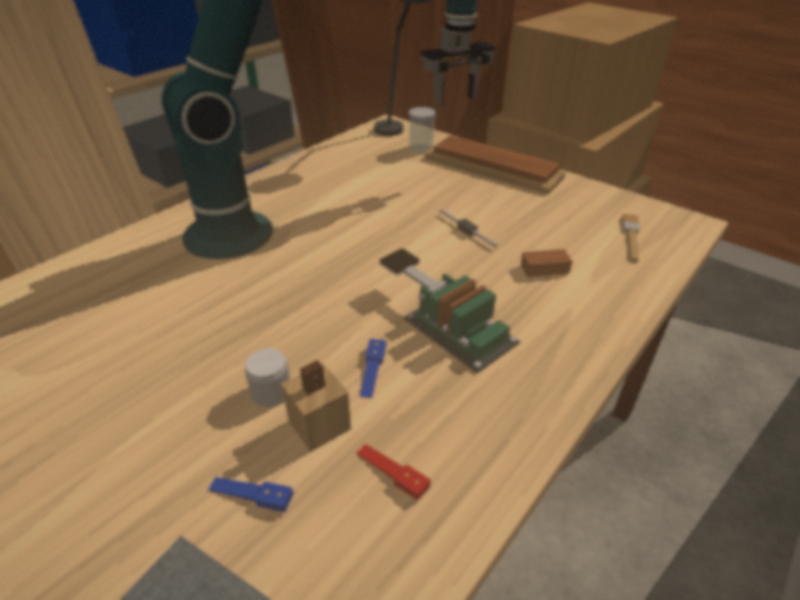

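View pics/top0.png

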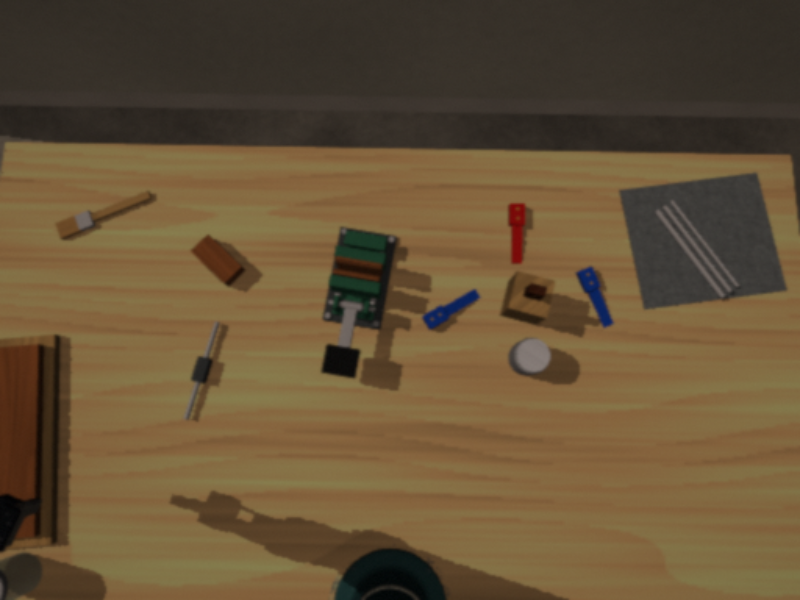

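The rack is the block at scene (318,405), with the dark brown handle at (312,375), and in the top view the handle is at (537,291). The look-alikes lying on the bench are blue at (435,310) and (595,295), and red at (517,230). Only the brown one standing in the block fits the description. I'll confirm it in a crop and fit the geometry.

```bash
python3 - <<'E'
from h import *
for c in("top","scene"):
    P=np.load(c+"0.npy")
    def f(n,x,y,z):
        m=(P[...,0]>x[0])&(P[...,0]<x[1])&(P[...,1]>y[0])&(P[...,1]<y[1])&(P[...,2]>z[0])&(P[...,2]<z[1])
        q=P[m]
        if len(q)<5: print(c,n,len(q));return
        (a,b,an)=cv2.minAreaRect((q[:,:2]*1000).astype(np.float32)); print(c,n,len(q),"ctr",np.round(a),"size",np.round(b),"ang",round(an,1),"z",np.round(np.percentile(q[:,2],[5,50,95]),3),"mean",q.mean(0).round(4))
    f("handle",(.5,.68),(-.34,-.18),(.118,.15))
    f("racktop",(.5,.68),(-.34,-.18),(.082,.1))
    f("pad",(.40,.52),(.04,.15),(.07,.09))
    f("jawtops",(.55,.75),(0.,.14),(.088,.105))
    f("clamp plate",(.5,.8),(-.02,.17),(.006,.02))
A=cv2.imread("pics/top0.png")
p=vision.read_camera("top")["color"]; q=vision.read_camera("scene")["color"]
a=cv2.resize(p[135:255,195:365],(794,560),interpolation=cv2.INTER_CUBIC)
cv2.imwrite("pics/croptop.png",a)
cv2.imwrite("pics/cropscene.png",cv2.resize(q[150:290,150:340],(760,560),interpolation=cv2.INTER_CUBIC))
E
```

```text
top handle 90 ctr [ 590. -260.] size [32. 19.] ang 74.9 z [0.122 0.135 0.139] mean [ 0.5883 -0.2582  0.1335]
top racktop 533 ctr [ 589. -260.] size [76. 76.] ang 75.1 z [0.086 0.09  0.093] mean [ 0.587  -0.2573  0.0899]
top pad 468 ctr [476.  99.] size [65. 92.] ang 81.3 z [0.071 0.077 0.081] mean [0.463  0.1006 0.0769]
top jawtops 603 ctr [632.  74.] size [99. 82.] ang 81.5 z [0.088 0.091 0.097] mean [0.6325 0.0737 0.0918]
top clamp plate 544 ctr [652.  80.] size [165. 284.] ang 83.8 z [0.006 0.009 0.017] mean [0.6138 0.0659 0.0102]
scene handle 163 ctr [ 589. -261.] size [32. 19.] ang 76.2 z [0.12  0.136 0.139] mean [ 0.5918 -0.2634  0.1324]
scene racktop 674 ctr [ 589. -261.] size [76. 78.] ang 75.3 z [0.085 0.092 0.094] mean [ 0.5973 -0.2682  0.0912]
scene pad 289 ctr [475.  98.] size [67. 88.] ang 82.5 z [0.071 0.079 0.082] mean [0.467  0.0958 0.0776]
scene jawtops 544 ctr [633.  71.] size [102.  83.] ang 81.6 z [0.089 0.092 0.098] mean [0.6355 0.0694 0.0928]
scene clamp plate 679 ctr [623.  60.] size [125. 236.] ang 89.8 z [0.007 0.01  0.018] mean [0.6567 0.0374 0.0112]
```

View pics/croptop.png

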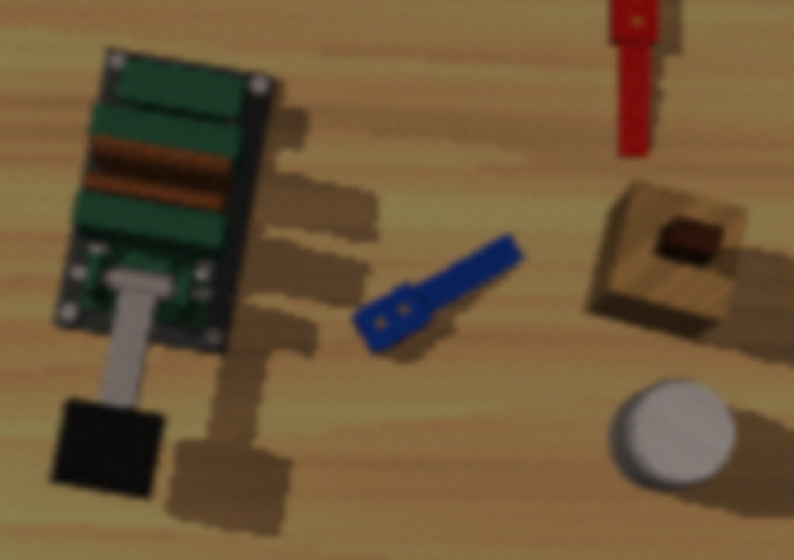

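View pics/cropscene.png

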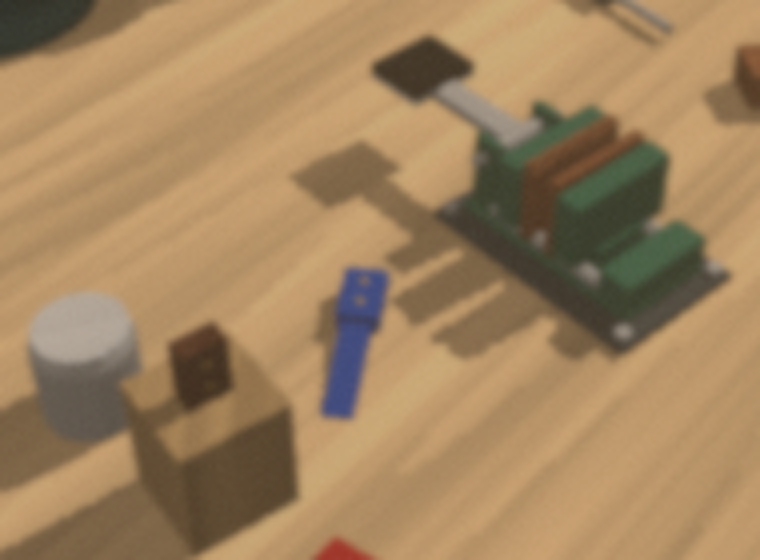

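The crops confirm it: the brown handle sits in the block, at top crop (690,238) and scene crop (200,365). The pedal pad is at top crop (108,447) and the open jaw gap at (160,170). The clamp's yaw is about -8.5° and the gauge's about -15°. Next I'll plan the move to above the pad.

```bash
cat > plan.py <<'E'
import sys
from h import *
# plan.py x y z yaw_deg(of tool y) n : constant per-row tool twist
x,y,z,yaw,n=map(float,sys.argv[1:6])
s=monitor.sense(); R0=R.from_quat(s["ee_rot"]); a=np.radians(yaw)
Y=np.array([np.cos(a),np.sin(a),0]); Z=np.array([0,0,-1.]); R1=R.from_matrix(np.c_[np.cross(Y,Z),Y,Z])
w=(R0.inv()*R1).as_rotvec(); t=R0.inv().apply(np.array([x,y,z])-s["ee_pos"])
ks=np.linspace(0,1,201)[:-1]+.0025
V=np.mean([R.from_rotvec(w*k).as_matrix() for k in ks],0); v=np.linalg.solve(V,t)
y0=R0.as_matrix()[:,1]
print("t",round(s["time_s"],2),"pos",np.round(s["ee_pos"],4),"yaw",np.degrees(np.arctan2(y0[1],y0[0])).round(2),"toolz",R0.as_matrix()[:,2].round(3),"F",np.round(s["contact_force"],1),"w",round(s["width"],3))
print("shift/row",np.round(v/.06/n,3),"turn/row",np.round(np.degrees(w)/8/n,3))
E
python3 plan.py .458 .101 .13 -8.5 10
```

```text
t 1.2 pos [0.2289 0.6084 0.2146] yaw 69.38 toolz [ 0.  0. -1.] F [-0.3  0.9 -0.4] w 0.999
shift/row [-0.998 -0.107  0.141] turn/row [0.    0.    0.973]
```

Emit:
move_arm --series '[{"dx": -0.99,"dy": -0.11,"dz": 0.13,"az": 0.97},{"dx": -0.99,"dy": -0.11,"dz": 0.13,"az": 0.97},{"dx": -0.99,"dy": -0.11,"dz": 0.13,"az": 0.97},{"dx": -0.99,"dy": -0.11,"dz": 0.13,"az": 0.97},{"dx": -0.99,"dy": -0.11,"dz": 0.13,"az": 0.97},{"dx": -0.99,"dy": -0.11,"dz": 0.13,"az": 0.97},{"dx": -0.99,"dy": -0.11,"dz": 0.13,"az": 0.97},{"dx": -0.99,"dy": -0.11,"dz": 0.13,"az": 0.97},{"dx": -0.99,"dy": -0.11,"dz": 0.13,"az": 0.97},{"dx": -0.99,"dy": -0.11,"dz": 0.13,"az": 0.97}]' --grip 0

```text
invalid input at $.series[0]: expected keys dx, dy, dz, ax, ay, az
```

```bash
python3 plan.py .459 .101 .085 -8.5 10
```

```text
t 1.2 pos [0.2289 0.6084 0.2146] yaw 69.38 toolz [ 0.  0. -1.] F [-0.3  0.9 -0.4] w 0.999
shift/row [-0.998 -0.106  0.216] turn/row [0.    0.    0.973]
```

Emit:
move_arm --series '[{"dx": -0.99,"dy": -0.11,"dz": 0.13,"ax": 0,"ay": 0,"az": 0.97},{"dx": -0.99,"dy": -0.11,"dz": 0.13,"ax": 0,"ay": 0,"az": 0.97},{"dx": -0.99,"dy": -0.11,"dz": 0.13,"ax": 0,"ay": 0,"az": 0.97},{"dx": -0.99,"dy": -0.11,"dz": 0.13,"ax": 0,"ay": 0,"az": 0.97},{"dx": -0.99,"dy": -0.11,"dz": 0.13,"ax": 0,"ay": 0,"az": 0.97},{"dx": -0.99,"dy": -0.11,"dz": 0.13,"ax": 0,"ay": 0,"az": 0.97},{"dx": -0.99,"dy": -0.11,"dz": 0.13,"ax": 0,"ay": 0,"az": 0.97},{"dx": -0.99,"dy": -0.11,"dz": 0.13,"ax": 0,"ay": 0,"az": 0.97},{"dx": -0.99,"dy": -0.11,"dz": 0.13,"ax": 0,"ay": 0,"az": 0.97},{"dx": -0.99,"dy": -0.11,"dz": 0.13,"ax": 0,"ay": 0,"az": 0.97}]' --grip 0

```text
time_s: 2.45
ee_pos: [0.4902, 0.1182, 0.1367]
ee_rot: [0.758, 0.653, 0.001, 0.0]
contact_force: [-0.7, -0.7, 1.1]
width: 0.005
gripper_force: 0.0
```

```bash
python3 plan.py .459 .101 .090 -8.5 10
```

```text
t 2.45 pos [0.4902 0.1182 0.1367] yaw -8.5 toolz [ 0.001  0.    -1.   ] F [-0.7 -0.7  1.1] w 0.005
shift/row [-0.036 -0.047  0.078] turn/row [ 0.001 -0.    -0.   ]
```

Emit:
move_arm --series '[{"dx": -0.07,"dy": -0.09,"dz": 0.15,"ax": 0,"ay": 0,"az": 0},{"dx": -0.07,"dy": -0.09,"dz": 0.15,"ax": 0,"ay": 0,"az": 0},{"dx": -0.07,"dy": -0.09,"dz": 0.15,"ax": 0,"ay": 0,"az": 0},{"dx": -0.07,"dy": -0.09,"dz": 0.15,"ax": 0,"ay": 0,"az": 0},{"dx": -0.07,"dy": -0.09,"dz": 0.15,"ax": 0,"ay": 0,"az": 0},{"dx": 0,"dy": 0,"dz": 0,"ax": 0,"ay": 0,"az": 0},{"dx": 0,"dy": 0,"dz": 0,"ax": 0,"ay": 0,"az": 0},{"dx": 0,"dy": 0,"dz": 0,"ax": 0,"ay": 0,"az": 0},{"dx": 0,"dy": 0,"dz": 0,"ax": 0,"ay": 0,"az": 0},{"dx": 0,"dy": 0,"dz": 0,"ax": 0,"ay": 0,"az": 0}]'

```text
time_s: 3.7
ee_pos: [0.4602, 0.1034, 0.0917]
ee_rot: [0.756, 0.655, 0.0, 0.0]
contact_force: [-0.4, 0.1, -1.4]
width: 0.009
gripper_force: 0.0
```

```bash
python3 plan.py .459 .101 .043 -8.5 10; python3 - <<'E'
from h import *
p=vision.read_camera("scene"); cv2.imwrite("pics/pad.png",cv2.resize(p["color"][100:260,180:380],(750,600)))
E
```

```text
t 3.7 pos [0.4602 0.1034 0.0917] yaw -8.22 toolz [ 0.  0. -1.] F [-0.4  0.1 -1.4] w 0.009
shift/row [-0.004 -0.001  0.081] turn/row [ 0.    -0.     0.004]
```

View pics/pad.png

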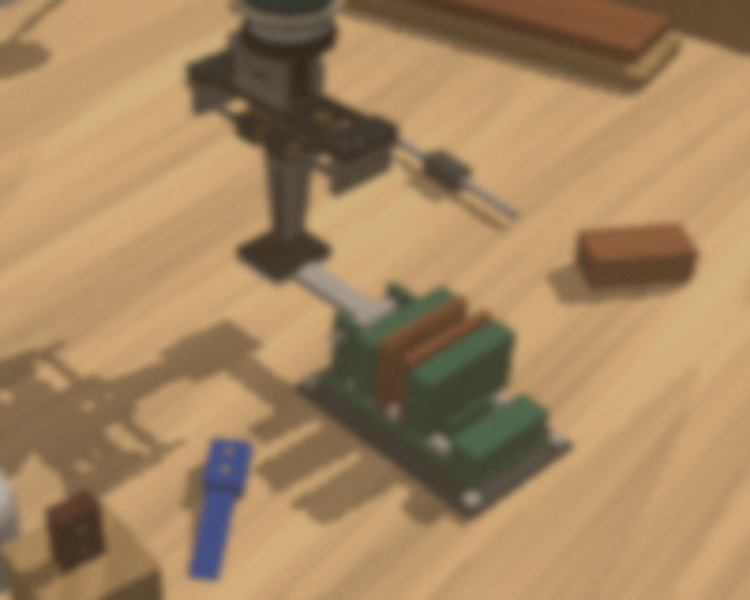

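The fingers (crop 285,235) sit over the middle of the pad (283,255). Pressing now.

Emit:
move_arm --series '[{"dx": 0,"dy": 0,"dz": 0.1,"ax": 0,"ay": 0,"az": 0},{"dx": 0,"dy": 0,"dz": 0.1,"ax": 0,"ay": 0,"az": 0},{"dx": 0,"dy": 0,"dz": 0.1,"ax": 0,"ay": 0,"az": 0},{"dx": 0,"dy": 0,"dz": 0.1,"ax": 0,"ay": 0,"az": 0},{"dx": 0,"dy": 0,"dz": 0.1,"ax": 0,"ay": 0,"az": 0},{"dx": 0,"dy": 0,"dz": 0.1,"ax": 0,"ay": 0,"az": 0},{"dx": 0,"dy": 0,"dz": 0.06,"ax": 0,"ay": 0,"az": 0},{"dx": 0,"dy": 0,"dz": 0,"ax": 0,"ay": 0,"az": 0},{"dx": 0,"dy": 0,"dz": 0,"ax": 0,"ay": 0,"az": 0},{"dx": 0,"dy": 0,"dz": 0,"ax": 0,"ay": 0,"az": 0}]'

```text
time_s: 5.0
ee_pos: [0.4611, 0.1033, 0.0528]
ee_rot: [0.756, 0.654, 0.001, 0.0]
contact_force: [-2.1, -0.8, 12.6]
width: 0.006
gripper_force: 6.3
```

Emit:
move_arm --series '[{"dx": 0,"dy": 0,"dz": 0.03,"ax": 0,"ay": 0,"az": 0},{"dx": 0,"dy": 0,"dz": 0.03,"ax": 0,"ay": 0,"az": 0},{"dx": 0,"dy": 0,"dz": 0.03,"ax": 0,"ay": 0,"az": 0},{"dx": 0,"dy": 0,"dz": 0.03,"ax": 0,"ay": 0,"az": 0},{"dx": 0,"dy": 0,"dz": 0.02,"ax": 0,"ay": 0,"az": 0},{"dx": 0,"dy": 0,"dz": 0,"ax": 0,"ay": 0,"az": 0},{"dx": 0,"dy": 0,"dz": 0,"ax": 0,"ay": 0,"az": 0},{"dx": 0,"dy": 0,"dz": 0,"ax": 0,"ay": 0,"az": 0},{"dx": 0,"dy": 0,"dz": 0,"ax": 0,"ay": 0,"az": 0},{"dx": 0,"dy": 0,"dz": 0,"ax": 0,"ay": 0,"az": 0}]'

```text
time_s: 6.25
ee_pos: [0.4619, 0.1032, 0.0448]
ee_rot: [0.756, 0.654, 0.002, 0.001]
contact_force: [-1.8, -0.9, 15.7]
width: 0.002
gripper_force: 7.7
```

Emit:
move_arm --series '[{"dx": 0,"dy": 0,"dz": 0.03,"ax": 0,"ay": 0,"az": 0},{"dx": 0,"dy": 0,"dz": 0.03,"ax": 0,"ay": 0,"az": 0},{"dx": 0,"dy": 0,"dz": 0.03,"ax": 0,"ay": 0,"az": 0},{"dx": 0,"dy": 0,"dz": 0,"ax": 0,"ay": 0,"az": 0},{"dx": 0,"dy": 0,"dz": 0,"ax": 0,"ay": 0,"az": 0},{"dx": 0,"dy": 0,"dz": 0,"ax": 0,"ay": 0,"az": 0},{"dx": 0,"dy": 0,"dz": 0,"ax": 0,"ay": 0,"az": 0},{"dx": 0,"dy": 0,"dz": 0,"ax": 0,"ay": 0,"az": 0},{"dx": 0,"dy": 0,"dz": 0,"ax": 0,"ay": 0,"az": 0},{"dx": 0,"dy": 0,"dz": 0,"ax": 0,"ay": 0,"az": 0}]'

```text
time_s: 7.5
ee_pos: [0.4643, 0.1029, 0.0417]
ee_rot: [0.757, 0.654, 0.004, 0.002]
contact_force: [-4.3, -4.6, 37.1]
width: 0.006
gripper_force: 18.0
```

The force jumped from 16 to 37 N, so the pedal is on its stop. Lifting and opening.

Emit:
move_arm --series '[{"dx": 0,"dy": 0,"dz": -0.08,"ax": 0,"ay": 0,"az": 0},{"dx": 0,"dy": 0,"dz": -0.1,"ax": 0,"ay": 0,"az": 0},{"dx": 0,"dy": 0,"dz": -0.2,"ax": 0,"ay": 0,"az": 0},{"dx": 0,"dy": 0,"dz": -0.2,"ax": 0,"ay": 0,"az": 0},{"dx": 0,"dy": 0,"dz": -0.3,"ax": 0,"ay": 0,"az": 0},{"dx": 0,"dy": 0,"dz": -0.4,"ax": 0,"ay": 0,"az": 0},{"dx": 0,"dy": 0,"dz": -0.5,"ax": 0,"ay": 0,"az": 0},{"dx": 0,"dy": 0,"dz": -0.5,"ax": 0,"ay": 0,"az": 0},{"dx": 0,"dy": 0,"dz": -0.3,"ax": 0,"ay": 0,"az": 0},{"dx": 0,"dy": 0,"dz": 0,"ax": 0,"ay": 0,"az": 0}]'

```text
time_s: 8.75
ee_pos: [0.4607, 0.1036, 0.1942]
ee_rot: [0.756, 0.655, 0.001, 0.0]
contact_force: [0.3, -0.2, -0.1]
width: 0.005
gripper_force: 0.0
```

```bash
python3 plan.py .589 -.2605 .20 -15 10; python3 - <<'E'
from h import *
p=vision.read_camera("scene"); cv2.imwrite("pics/jaw.png",cv2.resize(p["color"][150:240,230:350],(800,600),interpolation=cv2.INTER_CUBIC))
P=cloud(p)
# profile of heights along the clamp x through the jaws
o=np.array([.6212,.0766]);ux=np.array([.989,-.148]);uy=np.array([.148,.989])
for c in("scene","top"):
    P=cloud(vision.read_camera(c)).reshape(-1,3); a=(P[:,:2]-o)@ux;b=(P[:,:2]-o)@uy
    m=(abs(b)<35)*(abs(b)<.035)&(a>-.04)&(a<.08)
    print(c,[(int(k*1000),round(float(np.median(P[m&(abs(a-k)<.002),2])),3)) for k in np.arange(-.03,.075,.004) if (m&(abs(a-k)<.002)).any()])
    m=(P[:,2]>.088)&(P[:,2]<.105)&(a>-.06)&(a<.08)&(abs(b)<.08); print("jaw y range",np.percentile(b[m],[2,98]).round(3))
E
```

```text
t 8.75 pos [0.4607 0.1036 0.1942] yaw -8.21 toolz [ 0.003  0.001 -1.   ] F [ 0.3 -0.2 -0.1] w 0.005
shift/row [-0.552  0.332 -0.01 ] turn/row [ 0.002 -0.001  0.085]
scene [(-18, 0.091), (-13, 0.091), (-9, 0.092), (-5, 0.092), (-1, 0.092), (2, 0.096), (6, 0.096), (10, 0.096), (13, 0.094), (18, 0.096), (22, 0.096), (26, 0.095), (30, 0.092), (34, 0.092), (38, 0.092), (42, 0.092), (46, 0.092), (50, 0.067), (54, 0.052), (57, 0.036), (66, 0.042), (70, 0.045), (74, 0.046)]
jaw y range [-0.049  0.043]
top [(-30, 0.019), (-26, 0.029), (-22, 0.031), (-18, 0.08), (-13, 0.09), (-9, 0.089), (-5, 0.089), (-1, 0.09), (2, 0.089), (6, 0.094), (10, 0.094), (13, 0.094), (18, 0.086), (22, 0.094), (26, 0.095), (30, 0.092), (34, 0.089), (38, 0.09), (42, 0.09), (46, 0.09), (50, 0.089), (54, 0.088), (66, 0.044), (70, 0.038), (74, 0.044)]
jaw y range [-0.046  0.044]
```

View pics/jaw.png

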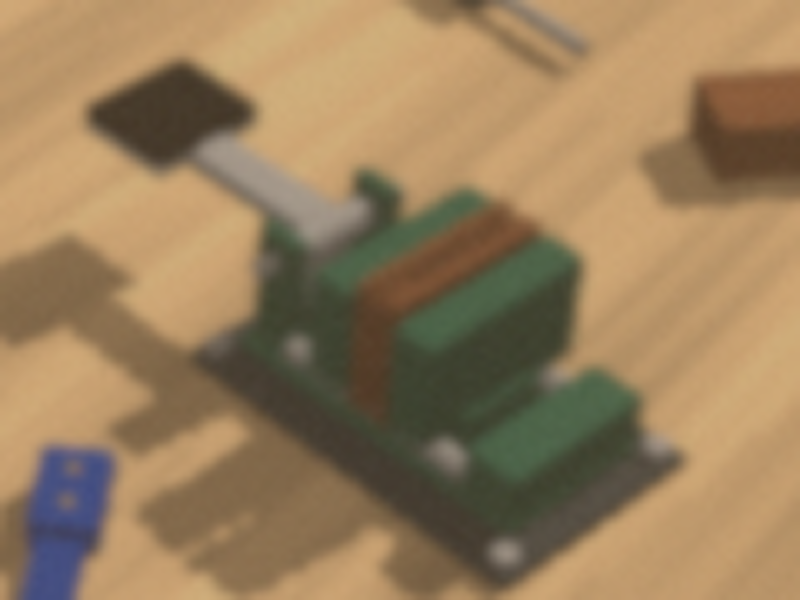

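The jaws have closed to a narrow gap (crop 445,250) and the pedal is back up. Next, to above the gauge with the gripper opening.

Emit:
move_arm --series '[{"dx": -0.55,"dy": 0.33,"dz": 0,"ax": 0,"ay": 0,"az": 0.085},{"dx": -0.55,"dy": 0.33,"dz": 0,"ax": 0,"ay": 0,"az": 0.085},{"dx": -0.55,"dy": 0.33,"dz": 0,"ax": 0,"ay": 0,"az": 0.085},{"dx": -0.55,"dy": 0.33,"dz": 0,"ax": 0,"ay": 0,"az": 0.085},{"dx": -0.55,"dy": 0.33,"dz": 0,"ax": 0,"ay": 0,"az": 0.085},{"dx": -0.55,"dy": 0.33,"dz": 0,"ax": 0,"ay": 0,"az": 0.085},{"dx": -0.55,"dy": 0.33,"dz": 0,"ax": 0,"ay": 0,"az": 0.085},{"dx": -0.55,"dy": 0.33,"dz": 0,"ax": 0,"ay": 0,"az": 0.085},{"dx": -0.55,"dy": 0.33,"dz": 0,"ax": 0,"ay": 0,"az": 0.085},{"dx": -0.55,"dy": 0.33,"dz": 0,"ax": 0,"ay": 0,"az": 0.085}]' --grip 60

```text
time_s: 10.15
ee_pos: [0.5892, -0.2597, 0.1913]
ee_rot: [0.794, 0.608, -0.001, -0.001]
contact_force: [-0.4, -0.2, 0.2]
width: 0.599
gripper_force: 0.0
```

```bash
python3 plan.py .589 -.2605 .098 -15 8
```

```text
t 10.15 pos [ 0.5892 -0.2597  0.1913] yaw -15.04 toolz [-0.003  0.    -1.   ] F [-0.4 -0.2  0.2] w 0.599
shift/row [-0.002  0.     0.194] turn/row [-0.002  0.    -0.001]
```

Emit:
move_arm --series '[{"dx": 0,"dy": 0,"dz": 0.2,"ax": 0,"ay": 0,"az": 0},{"dx": 0,"dy": 0,"dz": 0.2,"ax": 0,"ay": 0,"az": 0},{"dx": 0,"dy": 0,"dz": 0.2,"ax": 0,"ay": 0,"az": 0},{"dx": 0,"dy": 0,"dz": 0.2,"ax": 0,"ay": 0,"az": 0},{"dx": 0,"dy": 0,"dz": 0.2,"ax": 0,"ay": 0,"az": 0},{"dx": 0,"dy": 0,"dz": 0.2,"ax": 0,"ay": 0,"az": 0},{"dx": 0,"dy": 0,"dz": 0.2,"ax": 0,"ay": 0,"az": 0},{"dx": 0,"dy": 0,"dz": 0.12,"ax": 0,"ay": 0,"az": 0},{"dx": 0,"dy": 0,"dz": 0,"ax": 0,"ay": 0,"az": 0},{"dx": 0,"dy": 0,"dz": 0,"ax": 0,"ay": 0,"az": 0}]'

```text
time_s: 11.4
ee_pos: [0.5898, -0.2591, 0.1022]
ee_rot: [0.794, 0.609, 0.0, 0.0]
contact_force: [0.6, 0.7, -0.3]
width: 0.6
gripper_force: 0.0
```

Emit:
move_arm --series '[{"dx": 0,"dy": 0,"dz": 0,"ax": 0,"ay": 0,"az": 0},{"dx": 0,"dy": 0,"dz": 0,"ax": 0,"ay": 0,"az": 0},{"dx": 0,"dy": 0,"dz": 0,"ax": 0,"ay": 0,"az": 0},{"dx": 0,"dy": 0,"dz": 0,"ax": 0,"ay": 0,"az": 0},{"dx": 0,"dy": 0,"dz": 0,"ax": 0,"ay": 0,"az": 0},{"dx": 0,"dy": 0,"dz": 0,"ax": 0,"ay": 0,"az": 0},{"dx": 0,"dy": 0,"dz": 0,"ax": 0,"ay": 0,"az": 0},{"dx": 0,"dy": 0,"dz": 0,"ax": 0,"ay": 0,"az": 0},{"dx": 0,"dy": 0,"dz": 0,"ax": 0,"ay": 0,"az": 0},{"dx": 0,"dy": 0,"dz": 0,"ax": 0,"ay": 0,"az": 0}]' --grip 0

```text
time_s: 12.65
ee_pos: [0.5896, -0.2588, 0.1018]
ee_rot: [0.793, 0.609, 0.0, 0.0]
contact_force: [-1.2, -0.4, 1.2]
width: 0.193
gripper_force: 30.0
```

Gripped at 17.8 mm. Drawing it out.

Emit:
move_arm --series '[{"dx": 0,"dy": 0,"dz": -0.1,"ax": 0,"ay": 0,"az": 0},{"dx": 0,"dy": 0,"dz": -0.2,"ax": 0,"ay": 0,"az": 0},{"dx": 0,"dy": 0,"dz": -0.25,"ax": 0,"ay": 0,"az": 0},{"dx": 0,"dy": 0,"dz": -0.25,"ax": 0,"ay": 0,"az": 0},{"dx": 0,"dy": 0,"dz": -0.25,"ax": 0,"ay": 0,"az": 0},{"dx": 0,"dy": 0,"dz": -0.25,"ax": 0,"ay": 0,"az": 0},{"dx": 0,"dy": 0,"dz": -0.25,"ax": 0,"ay": 0,"az": 0},{"dx": 0,"dy": 0,"dz": -0.25,"ax": 0,"ay": 0,"az": 0},{"dx": 0,"dy": 0,"dz": -0.2,"ax": 0,"ay": 0,"az": 0},{"dx": 0,"dy": 0,"dz": 0,"ax": 0,"ay": 0,"az": 0}]'

```text
time_s: 13.9
ee_pos: [0.5901, -0.2591, 0.2229]
ee_rot: [0.793, 0.609, 0.001, 0.001]
contact_force: [0.4, -0.0, -1.5]
width: 0.191
gripper_force: 30.0
```

```bash
python3 plan.py .6385 .075 .22 -8.5 10
```

```text
t 13.9 pos [ 0.5901 -0.2591  0.2229] yaw -15.02 toolz [ 0.002 -0.001 -1.   ] F [ 0.4 -0.  -1.5] w 0.191
shift/row [ 0.562 -0.034  0.005] turn/row [ 0.001  0.    -0.081]
```

Emit:
move_arm --series '[{"dx": 0.4,"dy": -0.03,"dz": 0,"ax": 0,"ay": 0,"az": -0.08},{"dx": 0.62,"dy": -0.03,"dz": 0,"ax": 0,"ay": 0,"az": -0.08},{"dx": 0.62,"dy": -0.03,"dz": 0,"ax": 0,"ay": 0,"az": -0.08},{"dx": 0.62,"dy": -0.03,"dz": 0,"ax": 0,"ay": 0,"az": -0.08},{"dx": 0.62,"dy": -0.03,"dz": 0,"ax": 0,"ay": 0,"az": -0.08},{"dx": 0.62,"dy": -0.03,"dz": 0,"ax": 0,"ay": 0,"az": -0.08},{"dx": 0.62,"dy": -0.03,"dz": 0,"ax": 0,"ay": 0,"az": -0.08},{"dx": 0.62,"dy": -0.03,"dz": 0,"ax": 0,"ay": 0,"az": -0.08},{"dx": 0.5,"dy": -0.03,"dz": 0,"ax": 0,"ay": 0,"az": -0.08},{"dx": 0.38,"dy": -0.03,"dz": 0,"ax": 0,"ay": 0,"az": -0.08}]'

```text
time_s: 15.15
ee_pos: [0.6428, 0.0771, 0.2212]
ee_rot: [0.757, 0.653, -0.0, -0.0]
contact_force: [0.2, -0.9, -1.7]
width: 0.19
gripper_force: 30.0
```

```bash
python3 plan.py .6385 .075 .19 -8.5 10; python3 - <<'E'
from h import *
o=np.array([.6212,.0766]);ux=np.array([.989,-.148]);uy=np.array([.148,.989])
ims=[]
for c in("scene","top"):
    p=vision.read_camera(c)
    for q,h in(("gauge",.128),("gauge_grip",.235),("front_jaw",.095),("back_jaw",.095)):
        for d in nets.spot_point(p,q)[:2]:
            w=ray(p,d["at"],h); e=w[:2]-o; print(c,q,round(d["score"],2),np.round(np.array(d["at"])*[512,384],1),w.round(4),"clamp xy",round(e@ux,4),round(e@uy,4))
    if c=="scene": cv2.imwrite("pics/above.png",cv2.resize(p["color"][130:235,230:370],(800,600),interpolation=cv2.INTER_CUBIC))
    P=cloud(p).reshape(-1,3); a=(P[:,:2]-o)@ux;b=(P[:,:2]-o)@uy
    m=(P[:,2]>.135)&(P[:,2]<.2)&(abs(a)<.06)&(abs(b)<.05)
    for z in np.arange(.135,.2,.015):
        k=m&(abs(P[:,2]-z)<.0075); 
        if k.sum()>3: print(c,"blade z",round(z,3),k.sum(),"a",np.percentile(a[k],[10,50,90]).round(4),"b",np.percentile(b[k],[10,50,90]).round(4))
E
```

```text
t 15.15 pos [0.6428 0.0771 0.2212] yaw -8.47 toolz [-0.001  0.    -1.   ] F [ 0.2 -0.9 -1.7] w 0.19
shift/row [-0.004 -0.007  0.052] turn/row [-0.001  0.     0.   ]
scene gauge 0.88 [233.  254.2] [ 0.6824 -0.2482  0.128 ] clamp xy 0.1086 -0.3122
scene gauge 0.74 [233.9 290.1] [ 0.7471 -0.316   0.128 ] clamp xy 0.1826 -0.3697
scene gauge_grip 0.8 [305.4 141. ] [0.6297 0.1026 0.235 ] clamp xy 0.0046 0.027
scene gauge_grip 0.78 [176.3 323. ] [ 0.7737 -0.4683  0.235 ] clamp xy 0.2314 -0.5164
scene front_jaw 0.76 [295.9 188.2] [0.6341 0.0696 0.095 ] clamp xy 0.0138 -0.0051
scene back_jaw 0.61 [297.6 186.8] [0.6343 0.0781 0.095 ] clamp xy 0.0127 0.0034
scene blade z 0.135 11 a [0.0204 0.021  0.0216] b [-0.0092  0.0026  0.008 ]
scene blade z 0.15 26 a [0.0202 0.0215 0.0227] b [-0.0089 -0.0001  0.0095]
scene blade z 0.165 29 a [0.0193 0.0219 0.0231] b [-0.0102 -0.0024  0.0107]
scene blade z 0.18 31 a [0.019  0.0228 0.0239] b [-0.0089 -0.0018  0.011 ]
scene blade z 0.195 24 a [0.02   0.0242 0.0251] b [-0.0103 -0.0039  0.0086]
top gauge 0.86 [390.7 206.4] [ 0.5309 -0.3943  0.128 ] clamp xy -0.0197 -0.4791
top gauge 0.83 [331.9 169.7] [ 0.6354 -0.2288  0.128 ] clamp xy 0.0593 -0.3
top gauge_grip 0.59 [376.3 176.9] [ 0.5911 -0.3204  0.235 ] clamp xy 0.029 -0.3971
top gauge_grip 0.56 [280.5 205.2] [ 0.5127 -0.0725  0.235 ] clamp xy -0.0853 -0.1636
top front_jaw 0.67 [228.  168.8] [0.641  0.0743 0.095 ] clamp xy 0.0199 0.0006
top back_jaw 0.72 [229.8 165.6] [0.651  0.0692 0.095 ] clamp xy 0.0306 -0.0029
```

View pics/above.png

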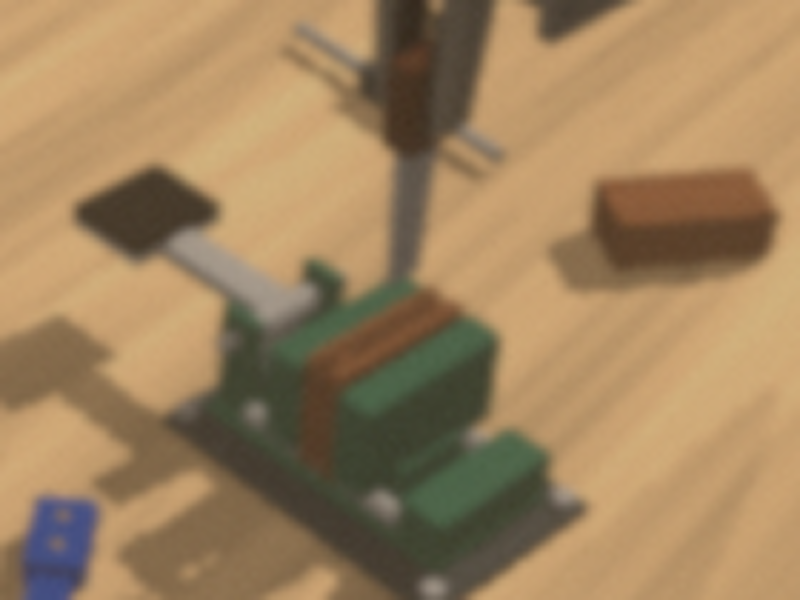

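The gauge hangs upright with its tip at crop (402,280), a few mm off the gap line (about 375,335). I'll find the gap line in the rectified scene picture.

```bash
python3 - <<'E'
from h import *
o=np.array([.6212,.0766]);ux=np.array([.989,-.148]);uy=np.array([.148,.989])
for c in("scene","top"):
    p=vision.read_camera(c); P=cloud(p)
    Ti=np.linalg.inv(p["T"])
    A,B=np.meshgrid(np.arange(-10,45,1.)/1000,np.arange(-40,-12,1.)/1000)
    W=np.stack([o[0]+A*ux[0]+B*uy[0],o[1]+A*ux[1]+B*uy[1],np.full_like(A,.095)],-1)
    C=W@Ti[:3,:3].T+Ti[:3,3]; u=(p["cx"]+p["fx"]*C[...,0]/-C[...,2]).astype(np.float32); v=(p["cy"]-p["fy"]*C[...,1]/-C[...,2]).astype(np.float32)
    I=cv2.remap(p["color"],u,v,cv2.INTER_LINEAR).astype(float).mean(0); D=cv2.remap(P[...,2].astype(np.float32),u,v,cv2.INTER_NEAREST).mean(0)
    print(c); print([(int(a),int(i[1]),int(i[2]),round(float(d),3)) for a,i,d in zip(range(-10,45),I,D)][::1])
E
```

```text
scene
[(-10, 98, 78, 0.092), (-9, 99, 78, 0.092), (-8, 99, 78, 0.092), (-7, 99, 78, 0.092), (-6, 99, 79, 0.092), (-5, 99, 81, 0.092), (-4, 99, 83, 0.092), (-3, 98, 86, 0.092), (-2, 97, 90, 0.092), (-1, 96, 94, 0.092), (0, 95, 99, 0.093), (1, 94, 103, 0.095), (2, 92, 107, 0.096), (3, 90, 111, 0.097), (4, 87, 113, 0.097), (5, 85, 114, 0.097), (6, 83, 114, 0.097), (7, 81, 114, 0.097), (8, 79, 113, 0.096), (9, 78, 112, 0.096), (10, 76, 111, 0.096), (11, 76, 111, 0.096), (12, 75, 110, 0.095), (13, 75, 110, 0.093), (14, 76, 111, 0.092), (15, 76, 112, 0.091), (16, 77, 114, 0.092), (17, 79, 116, 0.093), (18, 80, 118, 0.095), (19, 81, 120, 0.096), (20, 82, 121, 0.097), (21, 82, 121, 0.097), (22, 81, 121, 0.098), (23, 80, 119, 0.098), (24, 79, 116, 0.097), (25, 77, 112, 0.097), (26, 75, 108, 0.096), (27, 74, 102, 0.095), (28, 73, 97, 0.117), (29, 73, 92, 0.139), (30, 74, 88, 0.161), (31, 77, 84, 0.16), (32, 80, 82, 0.092), (33, 84, 80, 0.091), (34, 87, 79, 0.091), (35, 91, 78, 0.091), (36, 93, 77, 0.091), (37, 95, 77, 0.091), (38, 97, 77, 0.092), (39, 98, 77, 0.092), (40, 99, 77, 0.092), (41, 
[... 512 characters left out ...]
1, 47, 89, 0.094), (12, 44, 83, 0.093), (13, 40, 77, 0.094), (14, 36, 70, 0.09), (15, 33, 64, 0.083), (16, 31, 59, 0.08), (17, 30, 59, 0.083), (18, 32, 61, 0.089), (19, 34, 65, 0.092), (20, 37, 71, 0.093), (21, 40, 76, 0.095), (22, 42, 81, 0.095), (23, 45, 86, 0.096), (24, 49, 90, 0.096), (25, 51, 93, 0.095), (26, 53, 93, 0.095), (27, 55, 89, 0.094), (28, 56, 83, 0.093), (29, 59, 74, 0.092), (30, 61, 64, 0.09), (31, 64, 54, 0.089), (32, 66, 46, 0.089), (33, 68, 41, 0.088), (34, 69, 37, 0.088), (35, 70, 35, 0.089), (36, 70, 34, 0.09), (37, 70, 34, 0.09), (38, 70, 34, 0.09), (39, 70, 34, 0.09), (40, 70, 33, 0.091), (41, 69, 33, 0.09), (42, 69, 33, 0.09), (43, 69, 33, 0.09), (44, 68, 32, 0.09)]
```

Emit:
move_arm --series '[{"dx": 0,"dy": -0.04,"dz": 0.05,"ax": 0,"ay": 0,"az": 0},{"dx": 0,"dy": -0.04,"dz": 0.05,"ax": 0,"ay": 0,"az": 0},{"dx": 0,"dy": 0,"dz": 0.08,"ax": 0,"ay": 0,"az": 0},{"dx": 0,"dy": 0,"dz": 0.08,"ax": 0,"ay": 0,"az": 0},{"dx": 0,"dy": 0,"dz": 0.08,"ax": 0,"ay": 0,"az": 0},{"dx": 0,"dy": 0,"dz": 0.08,"ax": 0,"ay": 0,"az": 0},{"dx": 0,"dy": 0,"dz": 0.06,"ax": 0,"ay": 0,"az": 0},{"dx": 0,"dy": 0,"dz": 0.04,"ax": 0,"ay": 0,"az": 0},{"dx": 0,"dy": 0,"dz": 0,"ax": 0,"ay": 0,"az": 0},{"dx": 0,"dy": 0,"dz": 0,"ax": 0,"ay": 0,"az": 0}]'

```text
time_s: 17.0
ee_pos: [0.6386, 0.0751, 0.1908]
ee_rot: [0.758, 0.652, 0.0, 0.0]
contact_force: [0.0, 0.2, -0.9]
width: 0.193
gripper_force: 30.0
```

```bash
python3 plan.py .6373 .0742 .17 -8.5 10; python3 - <<'E'
from h import *
p=vision.read_camera("scene"); cv2.imwrite("pics/in.png",cv2.resize(p["color"][150:225,250:350],(800,600),interpolation=cv2.INTER_CUBIC))
E
```

```text
t 17.0 pos [0.6386 0.0751 0.1908] yaw -8.62 toolz [ 0.  0. -1.] F [ 0.   0.2 -0.9] w 0.193
shift/row [-0.002 -0.002  0.035] turn/row [ 0.    -0.    -0.002]
```

View pics/in.png

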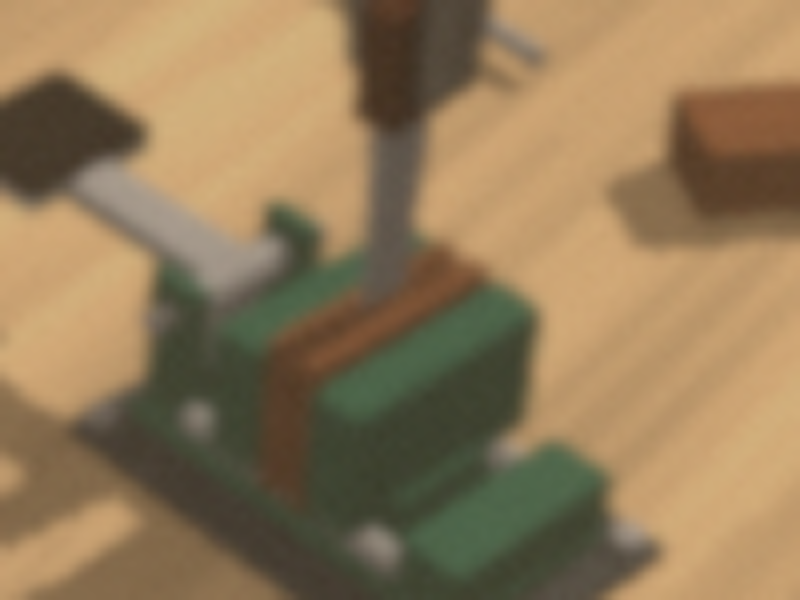

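The tip (crop 383,300) is at the gap between the liners. Lowering gently with a 1 mm correction.

Emit:
move_arm --series '[{"dx": 0,"dy": -0.015,"dz": 0.03,"ax": 0,"ay": 0,"az": 0},{"dx": 0,"dy": 0,"dz": 0.03,"ax": 0,"ay": 0,"az": 0},{"dx": 0,"dy": 0,"dz": 0.03,"ax": 0,"ay": 0,"az": 0},{"dx": 0,"dy": 0,"dz": 0.03,"ax": 0,"ay": 0,"az": 0},{"dx": 0,"dy": 0,"dz": 0.03,"ax": 0,"ay": 0,"az": 0},{"dx": 0,"dy": 0,"dz": 0.03,"ax": 0,"ay": 0,"az": 0},{"dx": 0,"dy": 0,"dz": 0.03,"ax": 0,"ay": 0,"az": 0},{"dx": 0,"dy": 0,"dz": 0,"ax": 0,"ay": 0,"az": 0},{"dx": 0,"dy": 0,"dz": 0,"ax": 0,"ay": 0,"az": 0},{"dx": 0,"dy": 0,"dz": 0,"ax": 0,"ay": 0,"az": 0}]'

```text
time_s: 18.3
ee_pos: [0.6376, 0.0752, 0.1781]
ee_rot: [0.758, 0.652, 0.0, 0.0]
contact_force: [-0.3, 0.3, -1.5]
width: 0.193
gripper_force: 30.0
```

Emit:
move_arm --series '[{"dx": 0,"dy": 0,"dz": 0.03,"ax": 0,"ay": 0,"az": 0},{"dx": 0,"dy": 0,"dz": 0.03,"ax": 0,"ay": 0,"az": 0},{"dx": 0,"dy": 0,"dz": 0.03,"ax": 0,"ay": 0,"az": 0},{"dx": 0,"dy": 0,"dz": 0.03,"ax": 0,"ay": 0,"az": 0},{"dx": 0,"dy": 0,"dz": 0.03,"ax": 0,"ay": 0,"az": 0},{"dx": 0,"dy": 0,"dz": 0.03,"ax": 0,"ay": 0,"az": 0},{"dx": 0,"dy": 0,"dz": 0.02,"ax": 0,"ay": 0,"az": 0},{"dx": 0,"dy": 0,"dz": 0,"ax": 0,"ay": 0,"az": 0},{"dx": 0,"dy": 0,"dz": 0,"ax": 0,"ay": 0,"az": 0},{"dx": 0,"dy": 0,"dz": 0,"ax": 0,"ay": 0,"az": 0}]'

```text
time_s: 19.55
ee_pos: [0.6376, 0.0753, 0.166]
ee_rot: [0.758, 0.652, 0.0, 0.0]
contact_force: [0.7, -1.1, -1.8]
width: 0.195
gripper_force: 30.0
```

Now 21 mm deep with no drag yet. Smaller steps.

Emit:
move_arm --series '[{"dx": 0,"dy": 0,"dz": 0.01,"ax": 0,"ay": 0,"az": 0},{"dx": 0,"dy": 0,"dz": 0.01,"ax": 0,"ay": 0,"az": 0},{"dx": 0,"dy": 0,"dz": 0.01,"ax": 0,"ay": 0,"az": 0},{"dx": 0,"dy": 0,"dz": 0.01,"ax": 0,"ay": 0,"az": 0},{"dx": 0,"dy": 0,"dz": 0.01,"ax": 0,"ay": 0,"az": 0},{"dx": 0,"dy": 0,"dz": 0.01,"ax": 0,"ay": 0,"az": 0},{"dx": 0,"dy": 0,"dz": 0.01,"ax": 0,"ay": 0,"az": 0},{"dx": 0,"dy": 0,"dz": 0.01,"ax": 0,"ay": 0,"az": 0},{"dx": 0,"dy": 0,"dz": 0,"ax": 0,"ay": 0,"az": 0},{"dx": 0,"dy": 0,"dz": 0,"ax": 0,"ay": 0,"az": 0}]'

```text
time_s: 20.8
ee_pos: [0.6376, 0.0753, 0.1612]
ee_rot: [0.758, 0.652, 0.0, 0.0]
contact_force: [1.0, 0.4, -1.5]
width: 0.196
gripper_force: 30.0
```

Emit:
move_arm --series '[{"dx": 0,"dy": 0,"dz": 0.01,"ax": 0,"ay": 0,"az": 0},{"dx": 0,"dy": 0,"dz": 0.01,"ax": 0,"ay": 0,"az": 0},{"dx": 0,"dy": 0,"dz": 0.01,"ax": 0,"ay": 0,"az": 0},{"dx": 0,"dy": 0,"dz": 0.01,"ax": 0,"ay": 0,"az": 0},{"dx": 0,"dy": 0,"dz": 0,"ax": 0,"ay": 0,"az": 0},{"dx": 0,"dy": 0,"dz": 0,"ax": 0,"ay": 0,"az": 0},{"dx": 0,"dy": 0,"dz": 0,"ax": 0,"ay": 0,"az": 0},{"dx": 0,"dy": 0,"dz": 0,"ax": 0,"ay": 0,"az": 0},{"dx": 0,"dy": 0,"dz": 0,"ax": 0,"ay": 0,"az": 0},{"dx": 0,"dy": 0,"dz": 0,"ax": 0,"ay": 0,"az": 0}]'

```text
time_s: 22.05
ee_pos: [0.6376, 0.0753, 0.1588]
ee_rot: [0.758, 0.652, -0.0, 0.0]
contact_force: [0.1, 0.2, -0.8]
width: 0.195
gripper_force: 30.0
```

Emit:
move_arm --series '[{"dx": 0,"dy": 0,"dz": 0.01,"ax": 0,"ay": 0,"az": 0},{"dx": 0,"dy": 0,"dz": 0.01,"ax": 0,"ay": 0,"az": 0},{"dx": 0,"dy": 0,"dz": 0.01,"ax": 0,"ay": 0,"az": 0},{"dx": 0,"dy": 0,"dz": 0.01,"ax": 0,"ay": 0,"az": 0},{"dx": 0,"dy": 0,"dz": 0.01,"ax": 0,"ay": 0,"az": 0},{"dx": 0,"dy": 0,"dz": 0,"ax": 0,"ay": 0,"az": 0},{"dx": 0,"dy": 0,"dz": 0,"ax": 0,"ay": 0,"az": 0},{"dx": 0,"dy": 0,"dz": 0,"ax": 0,"ay": 0,"az": 0},{"dx": 0,"dy": 0,"dz": 0,"ax": 0,"ay": 0,"az": 0},{"dx": 0,"dy": 0,"dz": 0,"ax": 0,"ay": 0,"az": 0}]'

```text
time_s: 23.3
ee_pos: [0.6376, 0.0753, 0.1559]
ee_rot: [0.758, 0.652, 0.0, 0.0]
contact_force: [1.0, -0.8, 1.5]
width: 0.194
gripper_force: 30.0
```

Emit:
move_arm --series '[{"dx": 0,"dy": 0,"dz": 0.01,"ax": 0,"ay": 0,"az": 0},{"dx": 0,"dy": 0,"dz": 0.01,"ax": 0,"ay": 0,"az": 0},{"dx": 0,"dy": 0,"dz": 0,"ax": 0,"ay": 0,"az": 0},{"dx": 0,"dy": 0,"dz": 0,"ax": 0,"ay": 0,"az": 0},{"dx": 0,"dy": 0,"dz": 0,"ax": 0,"ay": 0,"az": 0},{"dx": 0,"dy": 0,"dz": 0,"ax": 0,"ay": 0,"az": 0},{"dx": 0,"dy": 0,"dz": 0,"ax": 0,"ay": 0,"az": 0},{"dx": 0,"dy": 0,"dz": 0,"ax": 0,"ay": 0,"az": 0},{"dx": 0,"dy": 0,"dz": 0,"ax": 0,"ay": 0,"az": 0},{"dx": 0,"dy": 0,"dz": 0,"ax": 0,"ay": 0,"az": 0}]'

```text
time_s: 24.55
ee_pos: [0.6376, 0.0753, 0.1546]
ee_rot: [0.758, 0.652, 0.0, 0.0]
contact_force: [1.2, -1.1, 1.0]
width: 0.192
gripper_force: 30.0
```

```bash
python3 - <<'E'
from h import *
for _ in range(4):
    vision.read_camera("top"); s=monitor.sense(); print(np.round(s["contact_force"],1),np.round(s["torque"],2),np.round(s["ee_pos"],4))
E
```

```text
[ 0.3 -0.1  2.1] [-0.11 -0.06 -0.04] [0.6376 0.0753 0.1546]
[ 0.5 -0.3  2.5] [-0.06 -0.07 -0.03] [0.6376 0.0753 0.1547]
[0.4 1.1 2.8] [-0.09 -0.1   0.02] [0.6376 0.0753 0.1547]
[1.2 0.6 2.1] [ 0.   -0.1   0.01] [0.6376 0.0753 0.1546]
```

Drag is starting, with about 3 N of push. A little further.

Emit:
move_arm --series '[{"dx": 0,"dy": 0,"dz": 0.01,"ax": 0,"ay": 0,"az": 0},{"dx": 0,"dy": 0,"dz": 0.01,"ax": 0,"ay": 0,"az": 0},{"dx": 0,"dy": 0,"dz": 0,"ax": 0,"ay": 0,"az": 0},{"dx": 0,"dy": 0,"dz": 0,"ax": 0,"ay": 0,"az": 0},{"dx": 0,"dy": 0,"dz": 0,"ax": 0,"ay": 0,"az": 0},{"dx": 0,"dy": 0,"dz": 0,"ax": 0,"ay": 0,"az": 0},{"dx": 0,"dy": 0,"dz": 0,"ax": 0,"ay": 0,"az": 0},{"dx": 0,"dy": 0,"dz": 0,"ax": 0,"ay": 0,"az": 0},{"dx": 0,"dy": 0,"dz": 0,"ax": 0,"ay": 0,"az": 0},{"dx": 0,"dy": 0,"dz": 0,"ax": 0,"ay": 0,"az": 0}]'

```text
time_s: 26.0
ee_pos: [0.6376, 0.0753, 0.1534]
ee_rot: [0.758, 0.652, 0.0, 0.0]
contact_force: [-0.0, -0.2, 3.2]
width: 0.197
gripper_force: 30.0
```

```bash
python3 - <<'E'
from h import *
for _ in range(4):
    vision.read_camera("top"); s=monitor.sense(); print(np.round(s["contact_force"],1),np.round(s["torque"],2),np.round(s["ee_pos"],4))
E
```

```text
[ 0.2 -0.5  4.4] [-0.06 -0.09 -0.04] [0.6376 0.0753 0.1534]
[0.2 0.5 3. ] [-0.09 -0.15  0.06] [0.6376 0.0753 0.1534]
[ 1.2 -1.1  3.4] [-0.14 -0.09 -0.01] [0.6376 0.0753 0.1534]
[ 0.1 -0.5  4.7] [-0.07 -0.07 -0.01] [0.6376 0.0752 0.1534]
```

The push is steady at about 5 N net with almost no side force, so both jaws drag snugly. Handing in.

```bash
python3 -c "
from bench import job; print(job.finish_job())"
```

```text
the job is handed in; nothing more can be done
None
```

I handed the job in at about 26 s. The pedal was pressed to its stop and let go, and the arm is still holding the gauge by its handle between the jaws, its tip about 33 mm below their tops. The push is about 5 N with almost no side force, so I take it to be snug on both jaws; the hand-in gave no verdict.

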